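# Find the setting of a cable guide with gauge leaves

### The arm

A 6-joint arm with a two-finger parallel gripper is mounted at the origin on a cart in front of the work surface, level with it; the furniture and walls round the work are solid. World frame = base frame: x ahead of the robot, y to its left, z up, the work surface at z = 0. Lengths are in m, angles in rad, forces in N, time in s.
With the tool pointing down it reaches from about 0.275 to 0.875 m from the base axis. Payload 12.5 kg.
Tool frame: the origin (TCP) lies on the centre line of the jaws, within the pads' length; the fingertips stand r.finger_overhang ahead of it and the grasp point (between the pads) lies 3 mm ahead of it (r.finger_overhang is the distance from the TCP to the fingertips, in m); z points along the fingers, y is the direction in which the jaws open and shut (so a half turn about z gives the same grasp; the last joint's range is limited). The gripper opens to 85 mm and grips with 20 to 120 N. Pads are 22 mm wide; open, the fingers measure 114 mm over their backs; the gripper's body (76 mm by 85 mm) begins 54 mm behind the grasp point. The pads swing forward as they close: fully open they stand 13 mm farther back than shut.
Start: joints at [1.256, 0.351, 1.652, -0, 1.139, -0.085], TCP at [0.125, 0.536, 0.253] pointing down, gripper open.
Joint ranges: [-2.75, 2.75], [-0.79, 2.1], [0.01, 2.65], [-1.57, 4.71], [0.07, 3.14], [-2.87, 2.87]. Speed limits (rad/s): [2.22, 2.22, 2.79, 3.14, 3.14, 3.14].

### API

Orientations are given as a unit quaternion [x, y, z, w].
In Python, from cell import r, optics gives the robot as it stands. The module is installed in compiled form; this text tells all that it offers. Calls block until the motion is done:
- r.move_to(position, orientation): joint-space move of the TCP to a pose.
- r.move_linear(position, rot=None, vel=0.15): straight line of the TCP; rot=None keeps the orientation; vel is the mean speed in m/s.
- r.set_joints(angles): joint-space move.
- r.set_gripper(opening, squeeze=None): opening from 0.0 (shut) to 1.0 (fully open); squeeze is the grip in N (None keeps the last); returns when the fingers have stopped.
- r.sleep(seconds).
- r.inverse_kinematics(position, orientation): joint angles nearest the present ones, or None.
- optics.get_image(name): name is "scene" or "top" or "wrist"; returns a dict with "pixels" (384x512x3 uint8, red, green, blue), "depth" (384x512 float32, m along the optical axis (not along the pixel's ray), 0 where there is no reading), "fx", "fy", "cx", "cy" (pixels), "camera_from_world" (4x4, takes a point from world to camera coordinates); the wrist camera has in their place "mount" (4x4, takes a point from camera to tool coordinates, whose origin is the TCP and whose axes are the flange's). Camera axes: x right, y down, z forward; pixel columns grow to the right and rows downward; lengths in m; the calibration is good to about 2 mm. A picture is of the moment at which its call begins: read the wrist's pose just before it.
A pose or a line that the arm cannot do raises r.PlanningError and nothing moves.
- r.hand_in(): hands the job in, once; it reports no verdict.
Readings, each from a call of its own:
- r.current_t(): time.
- r.current_q(): joint angles.
- r.current_qvel(): joint speeds.
- r.current_effort(): joint torques, N m.
- r.current_tool_pos(): TCP position.
- r.current_ee_rot(): TCP orientation.
- r.current_contact_force(): force on the tool from outside, world axes, zero at the start.
- r.current_torque(): the same for the moment, N m.
- r.current_opening(): opening from 0.0 (shut) to 1.0 (fully open).
Only numpy, scipy, OpenCV 4.12 (cv2) and the standard library are available. Lean on these libraries where they do the work, as an engineer would, in place of code of your own. Each camera call takes 0.05 s, during which the arm holds its last target.

### The job

Find out which cable size the infeed guide is set to: try the gauge leaves from the stand in the gap between its steel fence and brass shoe, all the way down to the floor of the guide, the thinnest first and then one size thicker each time, until one binds. Leave that first binding leaf standing upright and fully home in the guide for the setter and hang the others back in the stand. Never force a leaf, and leave the spare roller, the cutters and the oil bottle where they lie.

Things in the scene. Friction and masses are not known exactly. Their poses are not given: they have to be found in the camera images.
- fence_face (a point): cable guide: the point on the face of its fixed steel fence, half-way along its 64 mm, at the height of the guide's floor (10 mm over the bench). Axes: x along the open-topped channel, +y into the fence, z up. The gap runs from this face towards -y to the brass shoe opposite; its width, somewhere from 6.2 to 11.8 mm, is what is to be found. A leaf goes in from above, its width along x.
- fence: the same fence as a part; origin 10 mm below fence_face, same axes. Fence and shoe rise 40 mm over the floor: faces upright for the lower 30 mm, flaring away from the gap by 6 mm in the upper 10 mm as a lead-in. Two rods cross the channel at x = +-23.5 mm (radius 3.5, 12 mm over the floor). A leaf must never press on the fence with over 50 N.
- guide: the guide, fixed to the bench; same origin and axes as fence. The fence is rigid; the brass shoe is sprung: pushing it back takes 4.5 N to start, 7.5 N at 2 mm, and it stops at 2.2 mm. A leaf thinner than the gap goes down with no drag of its own; one up to 2 mm too thick goes home with drag (3 N or more to slide it) and stays clamped; a thicker one stops in the flare. Behind the shoe, to y = -84 mm, nothing is over 58 mm tall.
- stand: fixed gauge stand: aluminium bridge 42 x 146 mm, its top 74 mm above the bench; origin at the bench under its middle, y along it, z up. Three slots through the 12 mm top plate at y = -44, 0 and +44 mm, each 16.5 mm (x) by 29 mm (y). A leaf hangs in a slot by its collar with the width along the stand's y (handle middle 102 mm above the bench); any leaf fits any slot, and which hangs where varies.
- leaf_8_grip (a point): middle of the yellow handle of the 8 mm gauge leaf (8 mm is yellow, 10 blue, 12 red; else alike, 90 g). Grip it across its 14 mm. Axes: x across the width, y across the thickness, z up. Handle 24 wide (x), 14 thick (y), 48 tall, centred here; a collar 38 x 23, 4 thick, begins 24 below this point.
- leaf_10_grip (a point): middle of the blue handle of the 10 mm gauge leaf (8 mm is yellow, 10 blue, 12 red; else alike, 90 g). Grip it across its 14 mm. Axes: x across the width, y across the thickness, z up. Handle 24 wide (x), 14 thick (y), 48 tall, centred here; a collar 38 x 23, 4 thick, begins 24 below this point.
- leaf_12_grip (a point): middle of the red handle of the 12 mm gauge leaf (8 mm is yellow, 10 blue, 12 red; else alike, 90 g). Grip it across its 14 mm. Axes: x across the width, y across the thickness, z up. Handle 24 wide (x), 14 thick (y), 48 tall, centred here; a collar 38 x 23, 4 thick, begins 24 below this point.
- leaf_8: the yellow leaf itself; origin at the end of its nose, 89 mm below the handle's middle, same axes. Heights over the nose: blade 22 wide and 8 thick with straight sides and a round nose (radius 4) up to 47 mm, shank 22 x 12 up to 61, collar 38 x 23 up to 65, handle up to 113 mm.
- leaf_10: the blue leaf itself; origin at the end of its nose, 89 mm below the handle's middle, same axes. Heights over the nose: blade 22 wide and 10 thick with straight sides and a round nose (radius 5) up to 47 mm, shank 22 x 12 up to 61, collar 38 x 23 up to 65, handle up to 113 mm.
- leaf_12: the red leaf itself; origin at the end of its nose, 89 mm below the handle's middle, same axes. Heights over the nose: blade 22 wide and 12 thick with straight sides and a round nose (radius 6) up to 47 mm, shank 22 x 12 up to 61, collar 38 x 23 up to 65, handle up to 113 mm.
- roller_mid (a point): spare feed roller with an orange tyre lying flat on the bench between the gauge stand and the machine, 37 mm across, 14 mm high; its middle; to be left alone
- cutters_mid (a point): red-handled side cutters lying near the bench's left front edge, 118 x 50 x 14 mm; their middle; to be left alone
- oil_mid (a point): oil bottle, white with a red nozzle, 38 mm across and 120 mm tall, standing on the bench; its middle; to be left alone

How it is judged:
By the outcome, as a careful person would: the job done as asked, in the order asked, and still so for the second after the job is handed in, with the robot touching nothing.
It also fails if it takes over 72 s, if anything falls off the work surface, if the arm or the gripper's body presses on something with over 40 N, if the wrist force passes 120 N, or if a joint passes its speed limit or range.

## Working session

There is one attempt and no reset: what is moved stays moved. The work goes in short steps, each a Python script; the robot and the scene stay as the last script left them, time stands still between calls to the robot, and variables do not carry over. Pictures are saved under pics/ and viewed, and the job is handed in when it is done.

```bash
mkdir -p pics; ls; python3 - <<'E'
from cell import r, optics
import cv2, numpy as np
print(r.current_t(), r.finger_overhang, r.current_tool_pos(), r.current_ee_rot(), r.current_opening())
for n in ["scene","top","wrist"]:
    d=optics.get_image(n)
    np.savez(f"pics/{n}0.npz",**{k:np.array(v) for k,v in d.items()})
    cv2.imwrite(f"pics/{n}0.png",cv2.resize(d["pixels"][:,:,::-1],None,fx=1.5,fy=1.5))
    print(n,d["fx"],d["cx"],d["cy"],d.get("camera_from_world",d.get("mount")))
E
```

```text
pics
0.0 0.022 [0.12514435 0.5352543  0.25274521] [ 1.14643842e-01  9.93406472e-01 -5.94823257e-04 -1.33760736e-04] 0.9966977380370068
scene 376.4971200723495 259.827261946411 187.82985530026605 [[-0.8042339  -0.59425335  0.00841382  0.52101522]
 [-0.33670816  0.44392735 -0.83039516  0.19067972]
 [ 0.48972999 -0.67066494 -0.55711137  1.0824395 ]
 [ 0.          0.          0.          1.        ]]
top 348.90950885273304 255.44389894163393 193.53423437111098 [[-0.00589178 -0.99961933  0.02695338  0.12314122]
 [-0.99831393  0.00432332 -0.05788439  0.54869542]
 [ 0.05774582 -0.02724898 -0.99795937  1.16405748]
 [ 0.          0.          0.          1.        ]]
wrist 308.91041405169375 254.3537891979681 186.63724623527534 [[-5.03127633e-04 -9.63833510e-01 -2.66504619e-01  6.77671697e-02]
 [ 9.99999638e-01 -3.02073529e-04 -7.95404083e-04 -1.18960500e-03]
 [ 6.86133118e-04 -2.66504922e-01  9.63833313e-01 -1.20235580e-01]
 [ 0.00000000e+00  0.00000000e+00  0.00000000e+00  1.00000000e+00]]
```

View pics/scene0.png

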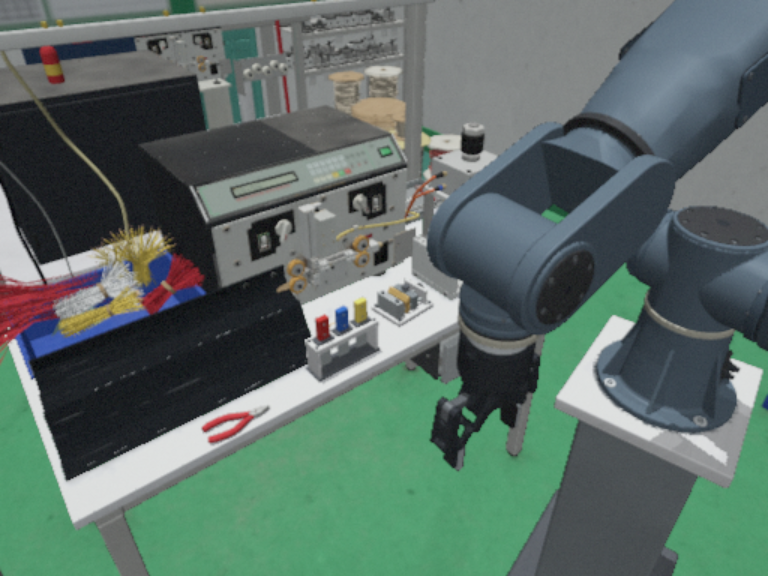

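View pics/top0.png

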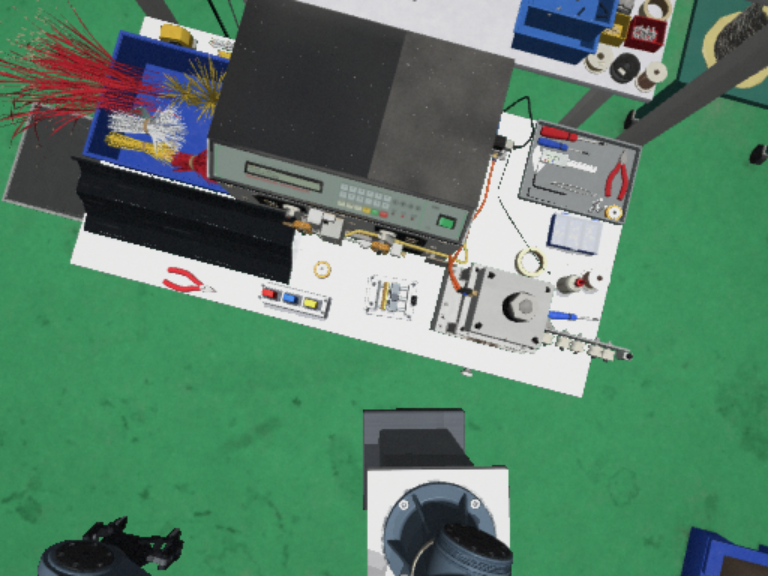

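View pics/wrist0.png

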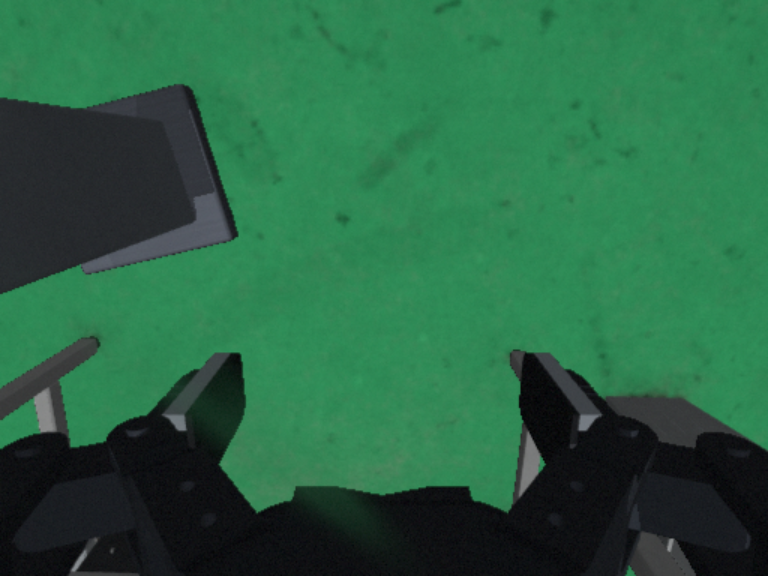

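The top view (pixels at 1.5x) shows the stand near (295,300) with red (268,293), blue (290,298) and yellow (312,303) leaves. The guide is near (392,297), the roller at (322,269), the cutters at (188,282). Next I'll work out rough positions.

```bash
cat > h.py <<'E'
import numpy as np, cv2
from scipy.spatial.transform import Rotation as R
def load(p): 
    d=dict(np.load(p)); return d
def cam(d):
    if "camera_from_world" in d: return np.linalg.inv(d["camera_from_world"])
    return d["wfc"]
def ray(d,uv):
    T=cam(d); p=np.array([(uv[0]-d["cx"])/d["fx"],(uv[1]-d["cy"])/d["fy"],1.0])
    return T[:3,3], T[:3,:3]@p
def onz(d,uv,z):
    o,v=ray(d,uv); return o+v*(z-o[2])/v[2]
def proj(d,P):
    c=np.linalg.inv(cam(d))@np.append(P,1); return np.array([d["fx"]*c[0]/c[2]+d["cx"],d["fy"]*c[1]/c[2]+d["cy"]])
def cloud(d):
    v,u=np.mgrid[:384,:512]; z=d["depth"]
    p=np.stack([(u-d["cx"])/d["fx"]*z,(v-d["cy"])/d["fy"]*z,z],-1); T=cam(d)
    return p@T[:3,:3].T+T[:3,3]
def down(yaw):  # tool z down, tool y (jaw axis) at world angle yaw
    y=np.array([np.cos(yaw),np.sin(yaw),0]); z=np.array([0,0,-1.]); x=np.cross(y,z)
    return R.from_matrix(np.stack([x,y,z],1)).as_quat()
def toolT(r):
    T=np.eye(4); T[:3,:3]=R.from_quat(r.current_ee_rot()).as_matrix(); T[:3,3]=r.current_tool_pos(); return T
def wrist(r,optics,name):
    T=toolT(r); d=optics.get_image("wrist"); d["wfc"]=T@np.array(d["mount"])
    np.savez(f"pics/{name}.npz",**{k:np.array(v) for k,v in d.items()})
    cv2.imwrite(f"pics/{name}.png",cv2.resize(d["pixels"][:,:,::-1],None,fx=1.5,fy=1.5)); return d
def snap(optics,cam,name):
    d=optics.get_image(cam)
    np.savez(f"pics/{name}.npz",**{k:np.array(v) for k,v in d.items()})
    cv2.imwrite(f"pics/{name}.png",cv2.resize(d["pixels"][:,:,::-1],None,fx=1.5,fy=1.5)); return d
def masks(d):
    h=cv2.cvtColor(d["pixels"],cv2.COLOR_RGB2HSV)
    H,S,V=h[...,0].astype(int),h[...,1],h[...,2]
    ok=(S>150)&(V>80)
    return dict(red=ok&((H<6)|(H>174)),blue=ok&(H>105)&(H<125),yellow=ok&(H>22)&(H<32))
E
python3 - <<'E'
from h import *
d=load("pics/top0.npz"); C=cloud(d); m=masks(d)
for k in m:
    mm=m[k]&(C[...,2]>0.09)&(C[...,2]<0.15)&(C[...,0]<0.5)&(C[...,0]>0.2)
    mm[:, :150]=0; mm[:,230:]=0
    v,u=np.nonzero(mm)
    if len(u): print(k,len(u),u.mean(),v.mean(),onz(d,(u.mean(),v.mean()),0.126), C[mm].mean(0))
for n,uv,z in [("guide",(392,297),.04),("stand",(295,300),.074),("gL",(367,275),.01),("gR",(417,320),.01),("gBL",(367,315),0.01),("gTR",(417,282),.01),("roller",(322,269),.014),("cutters",(188,282),0.01)]:
    print(n,onz(d,(uv[0]/1.5,uv[1]/1.5),z).round(3))
im=cv2.resize(d["pixels"][165:225,160:300,::-1],None,fx=5.5,fy=5.5,interpolation=cv2.INTER_CUBIC); cv2.imwrite("pics/topcrop.png",im)
E
```

```text
guide [0.533 0.102 0.04 ]
stand [0.526 0.31  0.074]
gL [0.584 0.157 0.01 ]
gR [0.482 0.044 0.01 ]
gBL [0.494 0.157 0.01 ]
gTR [0.568 0.043 0.01 ]
roller [0.598 0.258 0.014]
cutters [0.57  0.557 0.01 ]
```

View pics/topcrop.png

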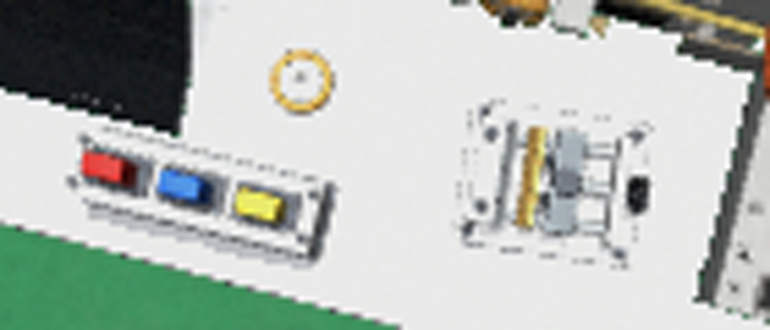

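The top crop shows the fence as grey wall at crop (508,175), the brass shoe at (533,175), and the shoe carrier, rods and rear wall to its right. So fence +y points to world left. I'll take wrist views of both the stand and the guide.

```bash
python3 - <<'E'
from cell import r, optics
from h import *
a=np.deg2rad
r.move_to([0.526,0.31,0.26],down(a(166.2))); print(r.current_t(), r.current_q())
wrist(r,optics,"w_stand")
r.move_to([0.533,0.13,0.24],down(a(81.3))); print(r.current_t(), r.current_q())
wrist(r,optics,"w_guide")
print(r.current_contact_force(), r.current_t())
E
```

```text
2.175 [ 4.57083883e-01  4.54625677e-01  1.47955264e+00  1.01234758e-04
  1.20754386e+00 -2.44369853e+00]
3.3167 [ 1.55242088e-01  3.62521865e-01  1.66948502e+00  1.42171200e-04
  1.10926806e+00 -1.26599901e+00]
[ 0.10126223 -0.39011742  0.45989389] 3.3667
```

View pics/w_stand.png

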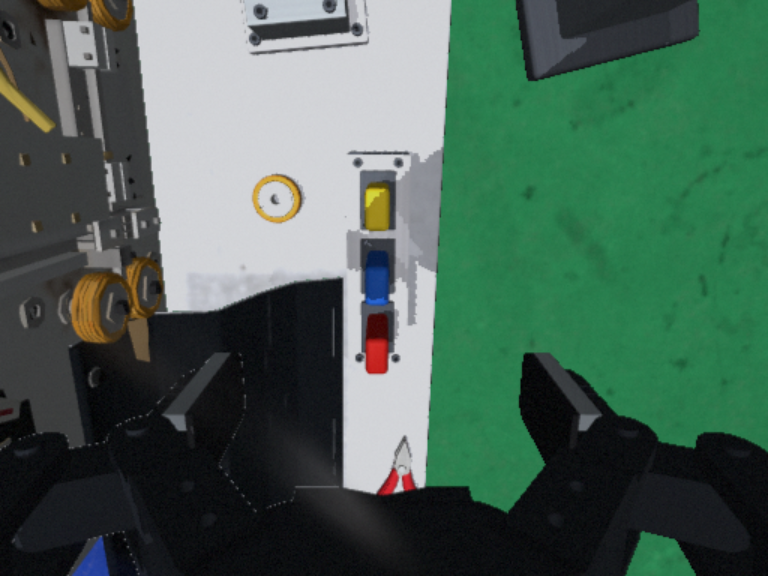

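View pics/w_guide.png

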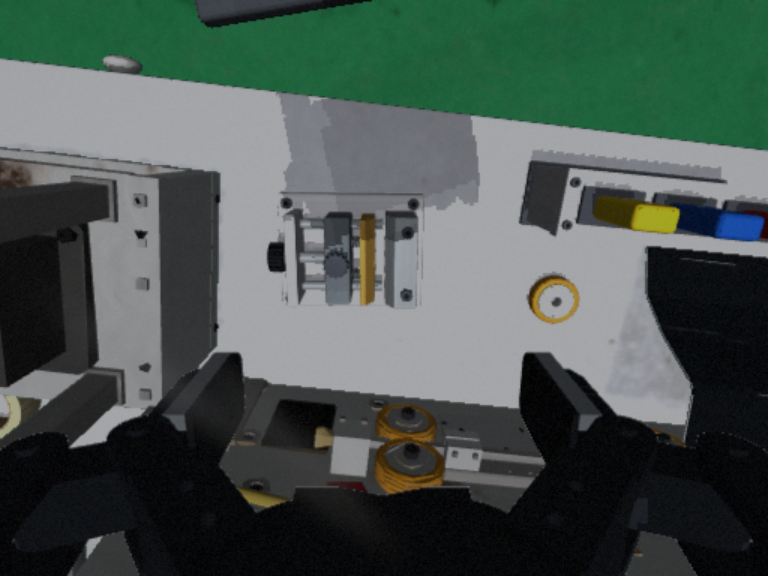

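The guide view (1.5x pixels) shows the fence at (403,260), the brass shoe at (367,258), the gap near x=380, and the knob at (277,257). In the stand view the leaves are at yellow (377,207), blue (377,278) and red (377,345). Next I'll crop these for measuring.

```bash
python3 - <<'E'
from h import *
d=load("pics/w_guide.npz"); 
x0,y0,x1,y1=170,115,300,212
im=cv2.resize(d["pixels"][y0:y1,x0:x1,::-1],None,fx=6,fy=6,interpolation=cv2.INTER_CUBIC); cv2.imwrite("pics/gcrop.png",im)
C=cloud(d)
for v in (150,172,190):
    print(v,[(u,C[v,u].round(4).tolist()) for u in range(236,284,2)])
d=load("pics/w_stand.npz"); x0,y0,x1,y1=220,95,290,255
im=cv2.resize(d["pixels"][y0:y1,x0:x1,::-1],None,fx=3.7,fy=3.7,interpolation=cv2.INTER_CUBIC); cv2.imwrite("pics/scrop.png",im)
C=cloud(d); m=masks(d)
for k in m:
    mm=m[k].copy().astype(np.uint8); mm[:,:220]=0;mm[:,290:]=0;mm[:90]=0;mm[260:]=0
    top=mm.astype(bool)&(C[...,2]>0.118)&(C[...,2]<0.135)
    v,u=np.nonzero(top); P=C[top]
    if len(u)==0: print(k,mm.sum()); continue
    print(k,len(u),(u.min(),u.max(),v.min(),v.max()),onz(d,((u.min()+u.max())/2,(v.min()+v.max())/2),0.126).round(4),P.mean(0).round(4),np.median(P[:,2]),
     cv2.minAreaRect((P[:,:2]*1000).astype(np.float32)))
E
```

```text
150 [(236, [0.5135, 0.1119, 0.0254]), (238, [0.5139, 0.114, 0.0248]), (240, [0.5107, 0.1178, 0.049]), (242, [0.511, 0.1198, 0.0488]), (244, [0.5114, 0.1218, 0.0485]), (246, [0.512, 0.1237, 0.0462]), (248, [0.5128, 0.1256, 0.0431]), (250, [0.5157, 0.127, 0.0255]), (252, [0.5162, 0.1291, 0.0245]), (254, [0.5164, 0.1313, 0.0251]), (256, [0.519, 0.1331, 0.01]), (258, [0.5146, 0.1358, 0.0413]), (260, [0.5142, 0.1378, 0.0456]), (262, [0.5141, 0.1399, 0.0487]), (264, [0.5144, 0.1419, 0.0488]), (266, [0.5146, 0.1439, 0.0491]), (268, [0.5149, 0.1459, 0.0491]), (270, [0.5152, 0.1479, 0.0495]), (272, [0.5154, 0.1498, 0.05]), (274, [0.5159, 0.1519, 0.0485]), (276, [0.5159, 0.1538, 0.0503]), (278, [0.5165, 0.1559, 0.0487]), (280, [0.5232, 0.1602, 0.0095]), (282, [0.5252, 0.1631, -0.0003])]
172 [(236, [0.541, 0.1063, 0.0097]), (238, [0.5414, 0.1086, 0.0094]), (240, [0.533, 0.1142, 0.05]), (242, [0.5333, 0.1163, 0.0502]), (244, [0.5339, 0.1182, 0.0487]), (246, [0.535, 0.12, 0.0449]), (248, [0.536, 0.1219, 0.0421]), (250, [0.5435, 0.1224, 0.0093]), (252, [0.5437, 0.1248, 0.0103]), (254, [0.544, 0.12
[... 1269 characters left out ...]
3 (np.int64(244), np.int64(258), np.int64(225), np.int64(248)) [0.5397 0.3561 0.126 ] [0.54   0.3563 0.1251] 0.12527399739457323 ((539.9557495117188, 356.90399169921875), (22.624948501586914, 12.61520004272461), 75.71931457519531)
blue 381 (np.int64(244), np.int64(258), np.int64(177), np.int64(203)) [0.5293 0.3141 0.126 ] [0.5294 0.3146 0.1251] 0.125189136874999 ((529.4278564453125, 314.9836730957031), (23.5780029296875, 12.232491493225098), 75.5646743774414)
yellow 478 (np.int64(243), np.int64(259), np.int64(124), np.int64(153)) [0.5186 0.2715 0.126 ] [0.5187 0.2718 0.1249] 0.12518421643057534 ((518.8047485351562, 272.1434326171875), (23.632951736450195, 13.374388694763184), 75.89306640625)
```

View pics/gcrop.png

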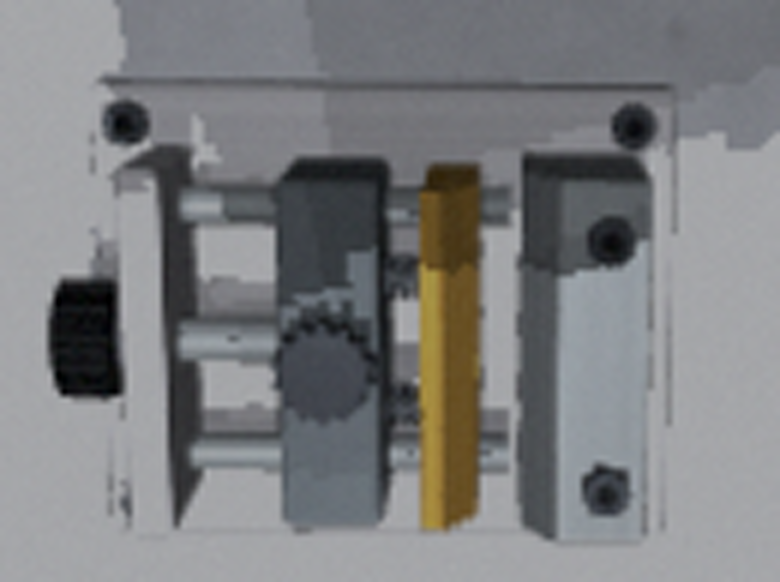

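View pics/scrop.png

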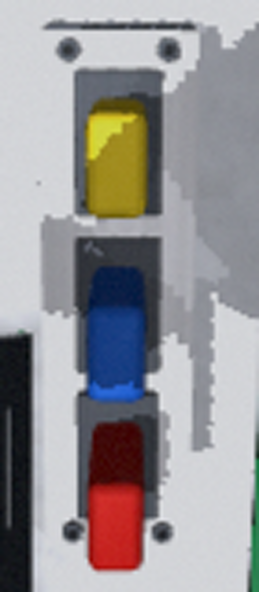

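```bash
python3 - <<'E'
from h import *
d=load("pics/w_guide.npz"); C=cloud(d)
# robust: flare points and top points
def line(P):
    c=P.mean(0); u,s,vt=np.linalg.svd(P-c); return c,vt[0],s[1]/np.sqrt(len(P))
reg=np.zeros((384,512),bool); reg[140:208,236:284]=1
Z=C[...,2]
# fence top pts
top=reg&(Z>0.0465)&(Z<0.053)
lab_n,lab=cv2.connectedComponents(top.astype(np.uint8)*255)
lf=lab==lab[172,268]; lb=lab==lab[172,242]
print(lf.sum(),lb.sum())
P=C[lf][:,:2]*1000; print("fence top rect",cv2.minAreaRect(P.astype(np.float32)), Z[lf].mean())
P=C[lb][:,:2]*1000; print("brass top rect",cv2.minAreaRect(P.astype(np.float32)))
# flare points -> face y
F=[];B=[]
fl=reg&(Z>0.0405)&(Z<0.0485)
for v in range(146,204):
    for u in range(244,266):
        if fl[v,u]:
            (F if u>=256 else B).append(C[v,u])
F=np.array(F);B=np.array(B)
# yaw from fence top edge line: per row boundary
E=[]; Eb=[]
for v in range(148,202):
    us=np.nonzero(lf[v])[0]
    if len(us): E.append(onz(d,(us[0]-0.5,v),.0475)[:2]) 
    us=np.nonzero(lb[v])[0]
    if len(us): Eb.append(onz(d,(us[-1]+0.5,v),.0475)[:2])
    
for nm,e in(("fence",np.array(E)),("brass",np.array(Eb))):
    c,t,s=line(e); 
    for _ in range(3):
        n=np.array([-t[1],t[0]]); k=np.abs((e-c)@n)<0.0012; c,t,s=line(e[k])
    print(nm,c,np.rad2deg(np.arctan2(t[1],t[0])),s)
th=None
for nm,Q in(("F",F),("B",B)):
    # fit y' = a + b*x  + c*z
    A=np.c_[np.ones(len(Q)),Q[:,0]-.53,Q[:,2]-.04]; s=np.linalg.lstsq(A,Q[:,1],rcond=None)[0]
    for _ in range(3):
        k=np.abs(A@s-Q[:,1])<0.0012; s=np.linalg.lstsq(A[k],Q[k,1],rcond=None)[0]
    print(nm,len(Q),k.sum(),s,np.rad2deg(np.arctan(s[1])), np.std(A[k]@s-Q[k,1]))
E
```

```text
965 321
fence top rect ((541.3002319335938, 143.13279724121094), (18.17449951171875, 63.42139434814453), 80.9366226196289) 0.04947741786923728
brass top rect ((537.1911010742188, 116.5851821899414), (6.20957612991333, 59.21689987182617), 80.62029266357422)
fence [0.53877295 0.13471565] -9.128911311405638 0.0004632297722931805
brass [0.53719851 0.11894927] -9.18556997524751 0.0004463221282269117
F 287 272 [ 0.13225322 -0.158286    0.59905626] -8.99449760695475 0.0004477787794192342
B 259 257 [ 0.12397302 -0.15907884 -0.59725464] -9.038808204613261 0.0003945401400614782
```

Measured: the fence's x axis is at −9.06°, and the gap is about 7.6–8.2 mm, which is too close to 8 to decide by sight. I'll pick up the yellow (8 mm) leaf.

```bash
cat >> h.py <<'E'
SY=np.deg2rad(165.85); GY=np.deg2rad(80.94)
t=np.array([np.cos(GY-np.pi/2),np.sin(GY-np.pi/2)]); n=np.array([np.cos(GY),np.sin(GY)])
LEAF=dict(yellow=np.array([.5187,.2718]),blue=np.array([.5294,.3143]),red=np.array([.5400,.3563]))
AL=.5120; NM=.20995
def gxy(nn=NM,al=AL): return al*t+nn*n
def force(r,k=5):
    f=[]
    for _ in range(k): f.append(r.current_contact_force()); r.sleep(0.02)
    f=np.mean(f,0); return np.array([f[:2]@t,f[:2]@n,f[2]])
E
python3 - <<'E'
from cell import r, optics
from h import *
p=LEAF["yellow"]
r.set_gripper(0.45,40)
r.move_to([*p,0.17],down(SY)); f0=force(r)
r.move_linear([*p,0.105],vel=0.12); print("down",r.current_tool_pos(),force(r)-f0,r.current_t())
r.set_gripper(0.0,40); print("grip",r.current_opening(),force(r)-f0)
r.move_linear([*p,0.19],vel=0.12); print("up",force(r)-f0,r.current_t(),r.current_opening())
wrist(r,optics,"w_grip8")
r.move_to([*gxy(),0.19],down(GY)); print(r.current_t(),r.current_tool_pos(),force(r)-f0)
wrist(r,optics,"w_over8")
E
```

```text
down [0.51906653 0.27186861 0.1055435 ] [ 0.27551995 -0.52379732 -0.08789778] 5.875
grip 0.15695938484250957 [-0.97468617 -0.85620956  6.10817144]
up [ 0.11933383 -0.52254544 -1.28710064] 7.2333 0.15774964110303707
8.4083 [0.53862581 0.12701456 0.18986835] [-0.40067826 -0.46204978 -1.51014413]
```

View pics/w_over8.png

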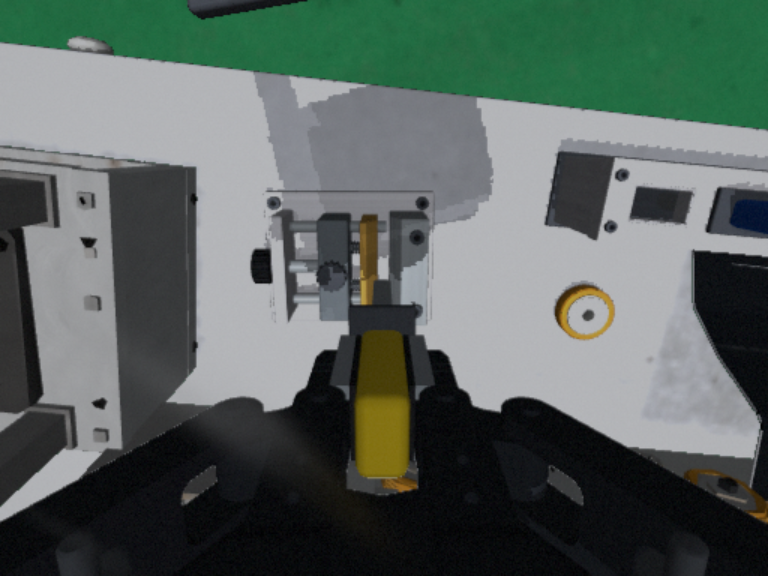

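View pics/w_grip8.png

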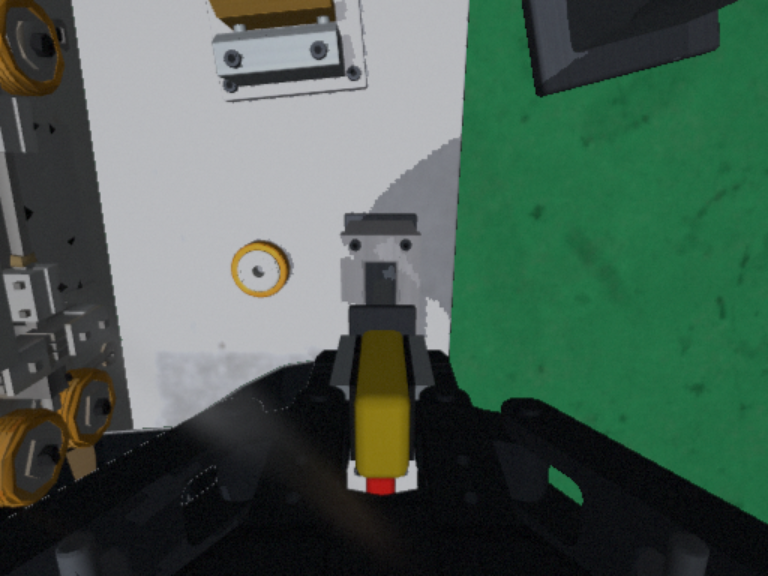

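The leaf is held straight, with the handle centred at column ~382 and the blade tip near (381,290) over the gap. I'll use the gripped handle to check the camera's lateral calibration.

```bash
python3 - <<'E'
from h import *
for nme in("w_over8","w_grip8"):
    d=load(f"pics/{nme}.npz"); m=masks(d)["yellow"].copy(); m[:215]=0; m[:,:225]=0;m[:,290:]=0
    C=cloud(d); M=d["mount"]; Tw=d["wfc"]@np.linalg.inv(M)
    P=(C[m]-Tw[:3,3])@Tw[:3,:3]   # tool coords
    top=P[P[:,2]<-0.017]
    print(len(P),len(top),"tool y range",np.percentile(P[:,1],[1,50,99]),"top x range",np.percentile(top[:,0],[1,99]),np.median(top[:,1]),np.median(top[:,2]))
E
```

```text
1868 1860 tool y range [-0.0077084  -0.00117996  0.0051099 ] top x range [-0.01204637  0.0102929 ] -0.001179960823313099 -0.0195467064801432
1874 1861 tool y range [-6.40183384e-03  1.39887599e-06  6.47418652e-03] top x range [-0.01096117  0.01130965] 1.5184523183960779e-06 -0.019601530409096738
```

```bash
python3 - <<'E'
from h import *
for nme in("wrist0","w_stand","w_guide","w_over8","w_grip8"):
    d=load(f"pics/{nme}.npz"); print(nme,d["mount"][:3,3],R.from_matrix(d["mount"][:3,:3]).as_euler("xyz",degrees=True).round(2))
    if 'wfc' in d:
        m=masks(d)["yellow"].copy(); m[:215]=0; m[:,:225]=0;m[:,290:]=0
        v,u=np.nonzero(m); print(u.min(),u.max(),v.min(),v.max(),u.mean() if len(u) else 0)
E
```

```text
wrist0 [ 0.06776717 -0.0011896  -0.12023558] [-1.546e+01 -4.000e-02  9.003e+01]
w_stand [ 6.88655829e-02  7.93984270e-05 -1.20236839e-01] [-1.547e+01  5.000e-02  9.003e+01]Traceback (most recent call last):
  File "<stdin>", line 6, in <module>
    return umr_minimum(a, axis, None, out, keepdims, initial, where)
ValueError: zero-size array to reduction operation minimum which has no identity
```

```bash
python3 - <<'E'
from h import *
for nme in("w_stand","w_guide","w_over8","w_grip8"):
    d=load(f"pics/{nme}.npz"); print(nme,d["mount"][:3,3],R.from_matrix(d["mount"][:3,:3]).as_euler("xyz",degrees=True).round(2))
    # nose/gap consistency in over8: brass & fence edges
d=load("pics/w_over8.npz")
C=cloud(d)
for v in (160,170,180): print([(u,C[v,u,1].round(4),C[v,u,2].round(3), d["pixels"][v,u].tolist()) for u in range(240,264)])
E
```

```text
w_stand [ 6.88655829e-02  7.93984270e-05 -1.20236839e-01] [-1.547e+01  5.000e-02  9.003e+01]
w_guide [ 0.06786233 -0.00117882 -0.12023712] [-1.545e+01 -4.000e-02  9.003e+01]
w_over8 [ 0.06785445 -0.00117996 -0.12023684] [-1.545e+01 -4.000e-02  9.003e+01]
w_grip8 [ 6.88656654e-02  7.16034282e-05 -1.20235492e-01] [-1.547e+01  5.000e-02  9.003e+01]
[(240, np.float64(0.1169), np.float64(0.051), [122, 94, 47]), (241, np.float64(0.1175), np.float64(0.049), [117, 90, 42]), (242, np.float64(0.1185), np.float64(0.05), [127, 98, 45]), (243, np.float64(0.1192), np.float64(0.049), [126, 98, 45]), (244, np.float64(0.1202), np.float64(0.05), [93, 71, 31]), (245, np.float64(0.1209), np.float64(0.049), [88, 68, 33]), (246, np.float64(0.1217), np.float64(0.047), [86, 67, 31]), (247, np.float64(0.1225), np.float64(0.046), [84, 65, 28]), (248, np.float64(0.1233), np.float64(0.045), [87, 67, 31]), (249, np.float64(0.124), np.float64(0.041), [85, 66, 32]), (250, np.float64(0.1249), np.float64(0.043), [86, 65, 30]), (251, np.float64(0.1257), np.float64(0.04), [87, 73, 58]), (252, np.float64(0.1254), np.fl
[... 2933 characters left out ...]
.01), [178, 180, 184]), (253, np.float64(0.1232), np.float64(0.009), [178, 180, 182]), (254, np.float64(0.1241), np.float64(0.008), [179, 181, 183]), (255, np.float64(0.1252), np.float64(0.01), [178, 181, 185]), (256, np.float64(0.1261), np.float64(0.009), [182, 182, 186]), (257, np.float64(0.1272), np.float64(0.01), [180, 182, 185]), (258, np.float64(0.1366), np.float64(0.31), [172, 174, 177]), (259, np.float64(0.1291), np.float64(0.009), [102, 103, 105]), (260, np.float64(0.1308), np.float64(0.04), [56, 61, 63]), (261, np.float64(0.1317), np.float64(0.043), [59, 60, 63]), (262, np.float64(0.1326), np.float64(0.043), [57, 59, 61]), (263, np.float64(0.1335), np.float64(0.044), [57, 60, 62])]
```

```bash
sed -i 's/NM=.20995/NM=.2111/' h.py; python3 - <<'E'
from cell import r, optics
from h import *
nn=NM
r.move_linear([*gxy(nn),0.145],vel=0.12); r.sleep(.1); f0=force(r); print("f0",f0,r.current_t(),r.current_tool_pos()[:2]@n)
z=0.145
while z>0.1251:
    z-=0.004
    r.move_linear([*gxy(nn),z],vel=0.04); f=force(r,3)-f0
    print(round(z,4),f.round(2),round(r.current_tool_pos()[2],4),round(r.current_tool_pos()[:2]@n,5),round(r.current_t(),2))
    if f[2]>10 or abs(f[1])>15: print("stop"); break
E
```

```text
f0 [ 0.12830093  0.42637466 -0.91939805] 9.25 0.2112420997092072
0.141 [-0.09 -0.35  0.22] 0.141 0.21108 9.55
0.137 [-0.27 -1.05  0.38] 0.1369 0.21108 9.85
0.133 [ 0.42 -0.94  0.1 ] 0.1329 0.21106 10.15
0.129 [ 2.45  0.63 -3.72] 0.1288 0.21115 10.45
0.125 [ 3.04 -0.25 -1.79] 0.1249 0.2111 10.75
```

```bash
python3 - <<'E'
from cell import r, optics
from h import *
r.sleep(.2); print("rest",force(r),r.current_t())
nn=NM
for z in (.121,.117,.113):
    r.move_linear([*gxy(nn),z],vel=0.04); a=force(r,2); b=force(r,5)
    print(z,a.round(2),b.round(2),round(r.current_tool_pos()[2],4),round(r.current_t(),2))
    if b[2]>9 or abs(b[1])>15: print("stop"); break
r.sleep(.2); print("rest",force(r),r.current_t())
E
```

```text
rest [ 4.1095305   0.03391944 -4.47136036] 11.0333
0.121 [ 2.96 -0.44 -3.47] [ 3.4  -0.02 -2.78] 0.1208 11.4
0.117 [ 2.76  0.07 -3.56] [ 2.8   0.26 -3.78] 0.1167 11.77
0.113 [ 2.75  0.49 -3.64] [ 2.9   0.24 -4.45] 0.1127 12.13
rest [ 2.33644577  0.07145246 -5.67780631] 12.4167
```

Lateral force is near zero, but there's about 4–5 N of drag, which suggests clamping. I'll go to the floor, then confirm by lifting a few mm and releasing: a free leaf would drop and a clamped one stays up.

```bash
python3 - <<'E'
from cell import r, optics
from h import *
nn=NM
zs=[.109,.106,.104]+list(np.arange(.1035,.0995,-.0005))
for z in zs:
    r.move_linear([*gxy(nn),z],vel=0.03); b=force(r,4)
    print(round(z,4),b.round(2),np.round(r.current_torque(),2),round(r.current_tool_pos()[2],4),round(r.current_t(),2))
    if b[2]>6 or abs(b[1])>12: print("stop"); break
E
```

```text
0.109 [ 2.34 -0.37 -1.  ] [-0.1  -0.41  0.03] 0.109 12.77
0.106 [ 2.63 -0.52 -0.92] [-0.18 -0.57  0.08] 0.1059 13.08
0.104 [ 1.75 -1.    1.15] [-0.25 -0.46  0.03] 0.104 13.4
0.1035 [ 1.   -1.35  4.62] [-0.35 -0.18  0.03] 0.1036 13.72
0.103 [ 1.17 -1.28  5.3 ] [-0.33 -0.15  0.  ] 0.1031 14.03
0.1025 [ 0.77 -1.59  5.12] [-0.28 -0.09  0.08] 0.1026 14.35
0.102 [-0.04 -2.3   9.91] [-0.38  0.18  0.07] 0.1025 14.67
stop
```

Sliding drag is steady at about 5–6 N and the floor was reached at TCP 0.1025, as predicted. Next is the lift-and-release check.

```bash
python3 - <<'E'
from cell import r, optics
from h import *
nn=NM
r.move_linear([*gxy(nn),.1085],vel=0.03); print(force(r,4).round(2),r.current_tool_pos()[2])
p=r.current_tool_pos()
r.set_gripper(0.4,40); r.sleep(.2); print("open",force(r).round(2),r.current_opening(),r.current_t())
d=wrist(r,optics,"w_rel8")
m=masks(d)["yellow"].copy(); m[:150]=0; m[:,:200]=0; m[:,310:]=0
M=d["mount"]; Tw=d["wfc"]@np.linalg.inv(M); C=cloud(d)
m&=(C[...,2]>.08)
P=(C[m]-Tw[:3,3])@Tw[:3,:3]; print(len(P),"tool z top",np.percentile(P[:,2],[2,10,50]),"y",np.percentile(P[:,1],[2,50,98]))
E
```

```text
[-2.97  0.02  1.26] 0.10835068291292602
open [-0.11 -0.03  0.07] 0.39713720517112183 15.7167
1845 tool z top [-0.0206978  -0.02023352 -0.01943646] y [-0.00755915 -0.00140422  0.00489809]
```

View pics/w_rel8.png

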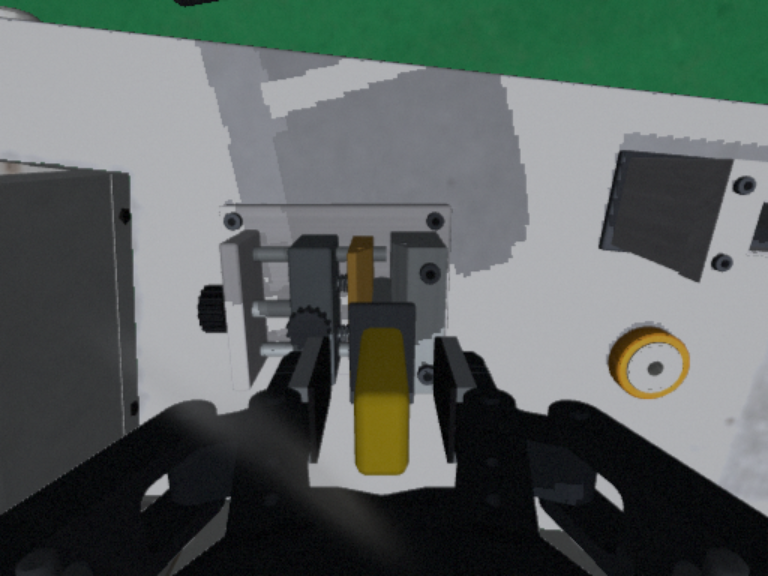

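The released leaf stayed up about 6 mm off the floor: handle top at tool z −0.0194, versus −0.0196 when gripped. So the 8 mm leaf binds. I'll re-grip it, seat it home, and retreat.

```bash
python3 - <<'E'
from cell import r, optics
from h import *
nn=NM
r.set_gripper(0.0,40); print("grip",force(r).round(2))
for z in [.105,.1035]+list(np.arange(.103,.0990,-.0005)):
    r.move_linear([*gxy(nn),z],vel=0.03); b=force(r,4)
    print(round(z,4),b.round(2),round(r.current_tool_pos()[2],4))
    if b[2]>12 or abs(b[1])>15: print("stop"); break
r.set_gripper(0.4,40); r.sleep(.2); print("open",force(r).round(2),r.current_tool_pos(),r.current_t())
d=wrist(r,optics,"w_home8")
M=d["mount"]; Tw=d["wfc"]@np.linalg.inv(M); C=cloud(d)
m=masks(d)["yellow"].copy(); m[:150]=0; m[:,:200]=0; m[:,310:]=0; m&=(C[...,2]>.08)
P=(C[m]-Tw[:3,3])@Tw[:3,:3]; print(len(P),"tool z top",np.percentile(P[:,2],[2,10,50]),"world top",np.median(C[m][:,2]))
E
```

```text
grip [-0.14 -0.66  0.95]
0.105 [ 2.12 -0.73 -1.39] 0.105
0.1035 [ 2.31 -1.4   2.66] 0.1036
0.103 [ 1.77 -2.43  5.37] 0.1032
0.1025 [ 1.26 -2.3   6.76] 0.1028
0.102 [-0.3  -2.98 11.36] 0.1027
0.1015 [-1.54 -3.75 17.17] 0.1027
stop
open [0.27 0.14 0.06] [0.53880831 0.1278712  0.10142798] 18.6833
1894 tool z top [-0.02203966 -0.02152005 -0.02071431] world top 0.1221417272242041
```

```bash
python3 - <<'E'
from cell import r, optics
from h import *
r.move_linear([*gxy(NM),.22],vel=0.15)
p=gxy(NM-.0,AL-.10)
r.move_linear([*p,.24],vel=0.2)
r.sleep(.2); print(force(r),r.current_t(),r.current_opening())
d=wrist(r,optics,"w_end"); C=cloud(d); m=masks(d)["yellow"]&(C[...,2]>.11)
print("yellow top z",np.median(C[m][:,2]),cv2.minAreaRect((C[m][:,:2]*1000).astype(np.float32)))
s=snap(optics,"scene","s_end"); cv2.imwrite("pics/s_endc.png",cv2.resize(s["pixels"][150:310,120:330,::-1],None,fx=3.7,fy=3.7,interpolation=cv2.INTER_CUBIC))
E
```

```text
[-0.38132363 -0.08471701 -0.19723287] 20.6167 0.4030326891281451
yellow top z 0.12192009676415358 ((462.0465087890625, 138.6033477783203), (12.583292961120605, 179.54498291015625), 80.65835571289062)
```

View pics/w_end.png

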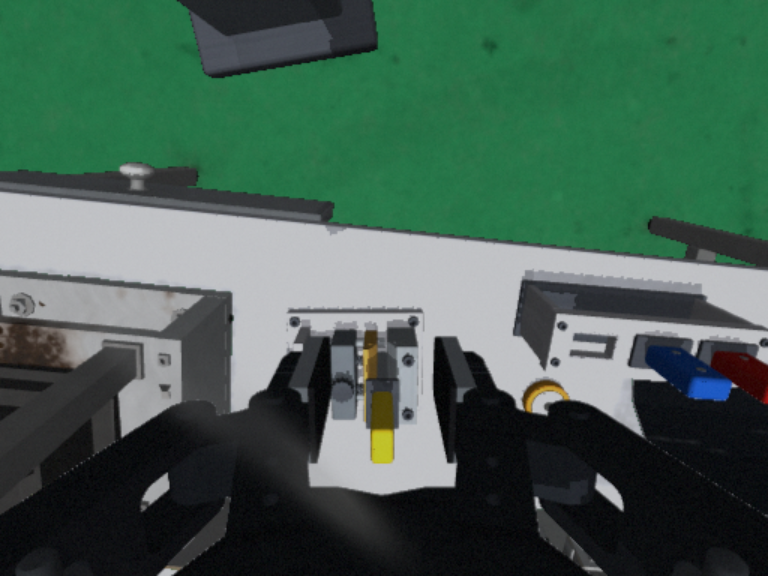

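View pics/s_endc.png

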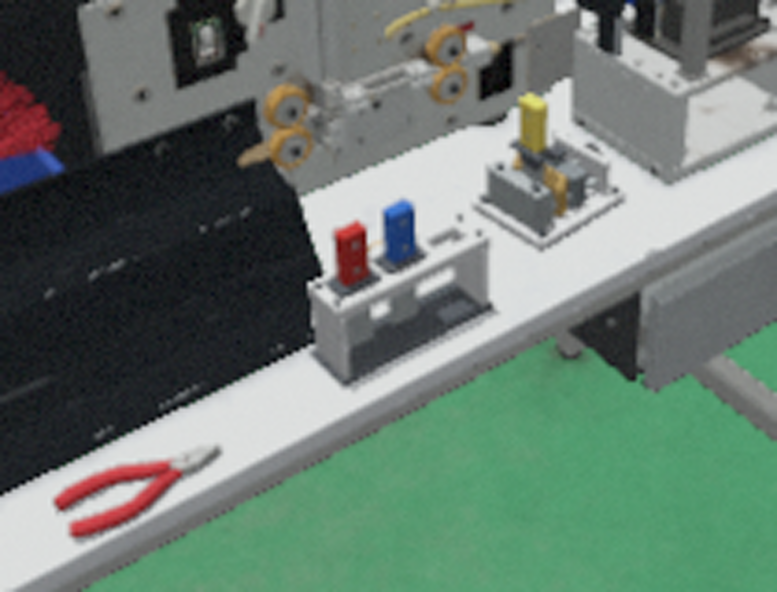

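The scene crop shows yellow upright in the guide at (533,125), with red (350,255) and blue (400,232) hanging in the stand. The cutters are undisturbed, and the wrist view shows the roller in place. The gripper is clear of everything.

```bash
python3 -c "
from cell import r
print(r.hand_in(), r.current_t())"
```

```text
the job is handed in; nothing more can be done
the job is handed in; nothing more can be done
```

The 8 mm (yellow) leaf, the thinnest, is the first to bind, so I left it upright and fully home in the guide. The 10 mm and 12 mm leaves were not needed and stayed in the stand. I handed the job in after about 21 s.

**Binding:** the leaf went down with about 5–6 N of drag and almost no sideways force. When I lifted it about 6 mm and let go, it stayed up instead of dropping. The camera alone could not have settled it: it put the gap at roughly 7.6–8.2 mm.

**Fully home:** the leaf stopped at the predicted floor height, and I pressed it no harder than about 17 N. The top of its handle read 0.122 m against 0.123 m expected. The depth readings run about 1 mm low, so the two agree.

**Disagreement:** the wrist camera's calibration was off by 1.2 mm across the gap. I corrected for it using the gripped handle.

**Rest of the scene:** the last images show the red and blue leaves in the stand, and the roller and cutters where they were. I never went near the oil bottle, but I did not check its position separately.

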